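Prop open the blade hood of a hose cut-off saw

TASK

Get the hose saw ready for a blade check: lift its blue hood all the way up by the black bow so that it stays up, swing the red-sleeved prop leg inside up past its centre until the spring locks it on its stop, then lower the hood gently until it stands on the prop, and let go. Keep off the blade and leave the spanner, the oil bottle and the bin of ferrules alone.

Things in the scene. Friction and masses are not known exactly. Their poses are not given: they have to be found in the camera images.
- saw: hose saw fixed to the bench: black chassis x -160..250, y -165..165 mm, deck 60 mm high; blue hood, grey motor behind it (170 mm high). Origin on the bench under the hood; +x from the hood's front (bow side) to its rear (hinge side), +y left looking along +x, z up. Left: feed lever, a bar at y 152, up to 166 mm high. Right front: carrying bow on the deck at x -135, y -150..-75, 92 mm high
- hood (a joint): angle of the hood about its rear hinge, rad: 0 shut, 1.36 (78 deg) at its open stop. Hood about 0.5 kg; about 4 N at the bow lifts it. Its stiff hinge holds it only when raised nearly to the stop (above 1.29); let go lower, it falls. Standing on the locked prop it reads 0.70 (40 deg)
- hood_hinge (a point): middle of the hood's hinge axis, on the saw at x 110, y -5, z 122 mm; the axis runs along the saw's y. Hood: sheet-steel cover 190 mm long from hinge to front, 240 mm wide, with a 50 mm deep front flange and 47 mm deep side skirts
- hood_handle (a point): centre of the hood's bow: black bar 14 mm thick, 110 mm long along the saw's y, on two posts 100 mm apart, 45 mm out from the hood's front flange; it moves with the hood. Shut, it lies 235 mm in front of and 30 mm below the hinge axis. The bar can turn between the fingers
- prop_leg (a joint): angle of the prop leg, rad: 0 folded under the hood (5 deg above level, pointing to the hood's hinge), 0.995 (57 deg) locked on its stop. It swings up in the saw's x-z plane. A spring pulls it back to 0 below about 0.66, on to the stop above that; about 2.5 N at the sleeve moves it. It clears the hood only while the hood is above 0.78 rad
- leg_pivot (a point): axis of the prop leg, on the saw at x -55, y -65, z 85 mm (25 mm above the deck), along the saw's y. A steel clevis 40 mm high holds it
- leg_grip (a point): centre of the red sleeve on the prop leg, 92 mm from the pivot: 34 mm long, 20 mm wide (saw's y), 20 mm thick. Leg: 12 mm square bar, black roller 24 mm in diameter 125 mm from the pivot. Its spring lies 22 mm to its right (-y), up to 50 mm from the pivot. The raised hood's front flange overhangs the sleeve about 200 mm above it: come in slanting from the bow side
- blade: circular saw blade, 120 mm in diameter, 3 mm thick, upright in the saw's x-z plane, 135 mm to the left of the prop leg, rising 55 mm above the deck. Origin at its centre: the saw's x 25, y 70, z 55 mm. Not to be touched
- spanner_mid (a point): middle of a loose steel spanner, 190 mm long, 8 mm thick, lying on the bench to the right of the saw
- oil_can_mid (a point): middle of a loose black bottle with a yellow label and red cap, 56 mm across and 150 mm tall, standing on the bench; this point is 75 mm up
- ferrule_bin_mid (a point): middle of a loose green bin 130 x 95 x 60 mm with hose ferrules, on the bench; this point is 30 mm up

How it is judged:
By the outcome, as a careful person would: the job done as asked, in the order asked, and still so for the second after the job is handed in, with the robot touching nothing.
It also fails if it takes over 64 s, if anything falls off the work surface, if the arm or the gripper's body presses on something with over 40 N, if the wrist force passes 120 N, or if a joint passes its speed limit or range.

ROBOT

A 6-joint arm with a two-finger parallel gripper is mounted at the origin on the work surface. World frame = base frame: x ahead of the robot, y to its left, z up, the work surface at z = 0. Lengths are in m, angles in rad, forces in N, time in s.
With the tool pointing down it reaches from about 0.425 to 0.95 m from the base axis. Payload 3.5 kg.
Tool frame: the origin (TCP) lies at the very end of the fingers, on their centre line; the grasp point (between the pads) lies 19 mm behind it (grip_depth is the distance from the TCP to the grasp point, in m); x points along the fingers, z is the direction in which the jaws open and shut, and the axes are right-handed (so a half turn about x gives the same grasp; the last joint's range is limited). The gripper opens to 85 mm and grips with 20 to 120 N. Pads are 22 mm wide; open, the fingers measure 114 mm over their backs; the gripper's body (76 mm by 85 mm) begins 54 mm behind the grasp point. The pads swing forward as they close: fully open they stand 13 mm farther back than shut.
Start: joints at [0.979, 0.286, 1.577, -0, 1.279, -0.15], TCP at [0.289, 0.61, 0.231] pointing down, gripper open.
Joint ranges: [-2.77, 2.77], [-0.9, 2.22], [0.21, 2.48], [-1.53, 4.67], [0.24, 2.81], [-2.84, 2.84]. Speed limits (rad/s): [2.79, 2.79, 3.14, 3.14, 3.14, 3.14].

INTERFACE

Orientations are given as a unit quaternion [x, y, z, w].
In Python, from plant import get_state, read_camera, calibration, sign_off, recognise, grip_depth gives the robot as it stands. The module is installed in compiled form; this text tells all that it offers.
- The arm moves only by the tool servo_tool, never from a script. Its argument "deltas" is a list that holds one entry, the list of rows, each a list of 4 numbers: the shift along the world's x, y, z scaled (see below), then the turn about the world's z scaled (see below). In form: [[[tx, ty, tz, spin], ...]]. A call has exactly 5 rows; each row is the pose to reach, as a shift and turn from the pose commanded when the call began; what a row does not reach only later rows make up. The controller multiplies each number of a shift by 10 cm and each number of a turn by 90 degrees. A row lasts 1/10 s, in which the tool goes at most 50 mm and 8.59 degrees, less where a joint would pass 70% of its speed; a pose out of reach is approached as far as the arm can. A call with a number of a shift or a turn outside -1 to 1 is refused whole. A call with a gripper value outside its range is refused whole. "claw" is the gripper's target within -1 to 1 (fully open at 1, half-way at 0, shut at -1), set as the call begins (left out, the last holds). The fingers move at their own pace and stop on an object; "force" is the grip in N (left out, the last holds). Time passes only in rows, so rows that repeat a pose let the fingers close, or fill a call up. It gives the time, the measured TCP pose, the force and the opening at its end, in the units of the state.
- get_state(): the state, without advancing time (a new reading comes with each control period).
- read_camera(name): name is "scene" or "top" or "wrist"; returns the picture (384x512x3 uint8, blue, green, red); there is no depth.
- calibration(name): a dict with "intrinsics" (3x3 intrinsics, pixels), "R" (3x3) and "t" (3): a world point X has camera coordinates R X + t; the wrist camera has in their place "T_tool_cam" (4x4, takes a point from camera to tool coordinates, whose origin is the TCP and whose axes are the tool frame's). Camera axes: x right, y down, z forward; pixel columns grow to the right and rows downward; lengths in m; the calibration is good to about 2 mm. A picture is of the moment at which its call begins: read the wrist's pose just before it. calibration takes no time and is no camera call.
- sign_off(): hands the job in, once; it reports no verdict.
Trained networks look in the newest picture that a camera, given by its name, has taken for a name from the list of things; names that differ only in an ending like _2 or _b are one class to them, and where a whole thing is asked for, a point or a joint stands for the part that bears it (a point fixed in the world has none). Each returns a list of dicts, best first, with "p" (0 to 1); they miss things now and then, are a little off and sometimes report something else, mostly with a low value. They report only what shows in the picture. A call takes as long as a camera call.
- recognise(camera, query): "at" ([x, y, z] in m, in world coordinates, good to about 4 mm: the middle of the surface that is visible of it).
The state is a dict: "time": time; "qpos": joint angles; "dq": joint speeds; "joint_efforts": joint torques, N m; "eef_pos": TCP position; "tcp_rot": TCP orientation; "contact_force": force on the tool from outside, world axes, zero at the start; "wrist_torque": the same for the moment, N m; "opening": opening from 0.0 (shut) to 1.0 (fully open).
Only numpy, scipy, OpenCV 4.12 (cv2) and the standard library are available. Lean on these libraries where they do the work, as an engineer would, in place of code of your own. Each camera call takes 0.05 s, during which the arm holds its last target. There are 200 camera calls.

## Working session

There is one attempt and no reset: what is moved stays moved. The work goes in short steps, Python scripts to look and compute and a tool call to move; the robot and the scene stay as the last step left them, time stands still between calls to the robot, and variables do not carry over. Pictures are saved under pics/ and viewed, about 8 in all and at most 12, crops included, and the job is handed in when it is done.

Besides the shell and the picture viewer there is one more tool, called after "Call:" as name([rows], argument=value, ...), one row to a line, values as JSON. servo_tool: Moves the arm, as the interface text tells. Its arguments: {"type":"object","properties":{"deltas":{"type":"array"},"claw":{"type":"number"},"force":{"type":"number"}},"required":["deltas"]}

```bash
mkdir -p pics; ls; python3 - <<'E'
from plant import *
import cv2,numpy as np
s=get_state();print(s)
for c in("scene","top"):
    im=read_camera(c);cv2.imwrite(f"pics/{c}0.png",im)
    k=calibration(c);print(c,np.round(k["intrinsics"],1).tolist(),np.round(k["R"],4).tolist(),np.round(k["t"],4).tolist())
    for q in("saw","hood_handle","hood_hinge","leg_grip","blade","oil_can_mid","ferrule_bin_mid","spanner_mid","hood"):
        print(c,q,[(np.round(d["at"],3).tolist(),round(d["p"],2)) for d in recognise(c,q)][:3])
print(np.round(calibration("wrist")["T_tool_cam"],4).tolist(),grip_depth)
a=cv2.imread("pics/scene0.png");b=cv2.imread("pics/top0.png")
cv2.imwrite("pics/both0.png",np.vstack([a,b])[:, :] if 0 else cv2.resize(np.hstack([a,b]),(800,300)))
E
```

```text
pics
{'time': 0.0, 'qpos': array([ 9.79016499e-01,  2.87170974e-01,  1.57820203e+00,  3.94718806e-06,
        1.27860142e+00, -1.49993729e-01]), 'dq': array([-0.00159921, -0.00272307, -0.0013228 , -0.0003615 ,  0.00073348,
       -0.00146357]), 'joint_efforts': array([ 1.98046888e-03, -4.05967534e+01, -2.92634833e+01, -2.56786456e-05,
        5.81140484e-03, -1.06807909e-05]), 'eef_pos': array([0.28819118, 0.60964708, 0.22993009]), 'tcp_rot': array([-0.37863787,  0.59817272,  0.37796203,  0.5966301 ]), 'contact_force': array([-0.76875856, -0.33049393,  0.09016249]), 'wrist_torque': array([-0.04183744, -0.05273126,  0.02836329]), 'opening': 1.0028940577492536}
scene [[458.8, 0.0, 257.6], [0.0, 458.8, 189.4], [0.0, 0.0, 1.0]] [[-0.8477, 0.5303, -0.0089], [0.3824, 0.5994, -0.7032], [-0.3676, -0.5996, -0.7109]] [0.4794, -0.089, 1.3553]
scene saw [([0.584, 0.247, 0.126], 0.88)]
scene hood_handle [([0.58, 0.175, 0.127], 0.58), ([0.581, 0.249, 0.123], 0.32)]
scene hood_hinge [([0.58, 0.249, 0.124], 0.95)]
scene leg_grip []
scene blade []
scene oil_can_mid [([0.407, -0.33, 0.074], 0.92)]
sce
[... 170 characters left out ...]
.62)]
top [[375.1, 0.0, 251.2], [0.0, 375.1, 194.6], [0.0, 0.0, 1.0]] [[-0.0489, -0.9988, 0.0024], [-0.974, 0.0472, -0.2215], [0.2211, -0.0132, -0.9752]] [-0.0412, 0.569, 0.9174]
top saw [([0.524, 0.189, 0.127], 0.91)]
top hood_handle []
top hood_hinge [([0.529, 0.187, 0.124], 0.75)]
top leg_grip [([0.55, 0.156, 0.129], 0.58)]
top blade [([0.524, -0.385, 0.018], 0.55)]
top oil_can_mid [([0.396, -0.335, 0.101], 0.82)]
top ferrule_bin_mid [([0.522, -0.384, 0.023], 0.85)]
top spanner_mid [([0.654, -0.357, 0.007], 0.67)]
top hood [([0.551, 0.156, 0.123], 0.96)]
[[0.0006, -0.2814, 0.9596, -0.1432], [-0.0007, -0.9596, -0.2814, 0.0721], [1.0, -0.0005, -0.0008, -0.0002], [0.0, 0.0, 0.0, 1.0]] 0.0187
```

```bash
python3 - <<'E'
import cv2
for c in("scene","top"):
    a=cv2.imread(f"pics/{c}0.png");cv2.imwrite(f"pics/{c}0b.png",cv2.resize(a,(800,600),interpolation=cv2.INTER_CUBIC))
E
```

```text
(no output)
```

View pics/scene0.png

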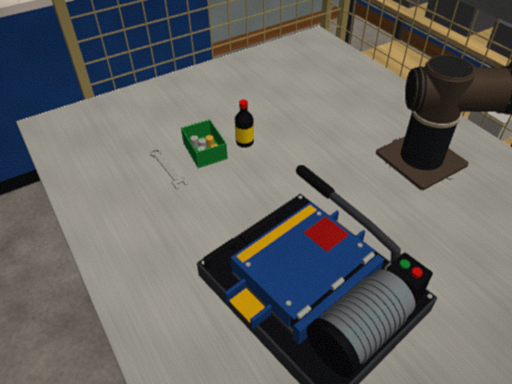

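View pics/top0.png

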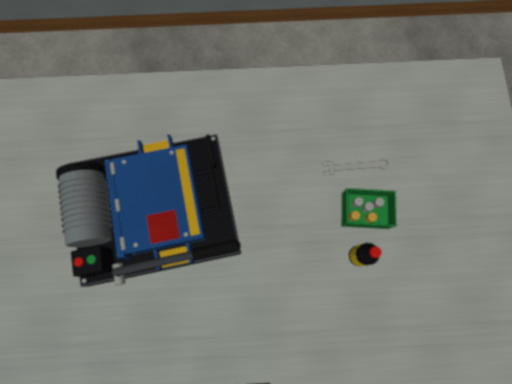

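The scene view shows the saw with its motor at about (360,320), the hood at (300,260) and the lever on the robot side. In the top view the deck corners are near (58,170), (215,135), (240,250) and (82,285). The bow side faces right, which is world -y. I'll zoom in to fit the pose.

```bash
python3 - <<'E'
import cv2,numpy as np
a=cv2.imread("pics/top0.png")[125:295,50:250];b=cv2.imread("pics/scene0.png")[190:384,190:445]
f=lambda i,g:cv2.convertScaleAbs(255*(i/255.)**.5)
A=cv2.resize(f(a,1),None,fx=3,fy=3,interpolation=cv2.INTER_CUBIC);B=cv2.resize(f(b,1),None,fx=3,fy=3,interpolation=cv2.INTER_CUBIC)
cv2.imwrite("pics/topz.png",A);cv2.imwrite("pics/scenez.png",B);print(A.shape,B.shape)
E
```

```text
(510, 600, 3) (582, 765, 3)
```

View pics/topz.png

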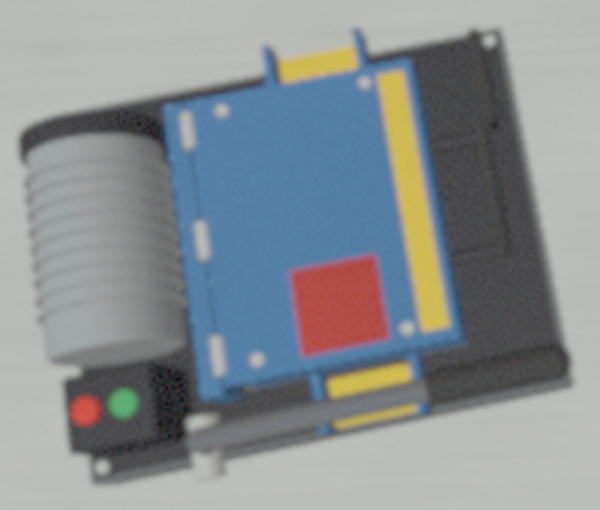

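View pics/scenez.png

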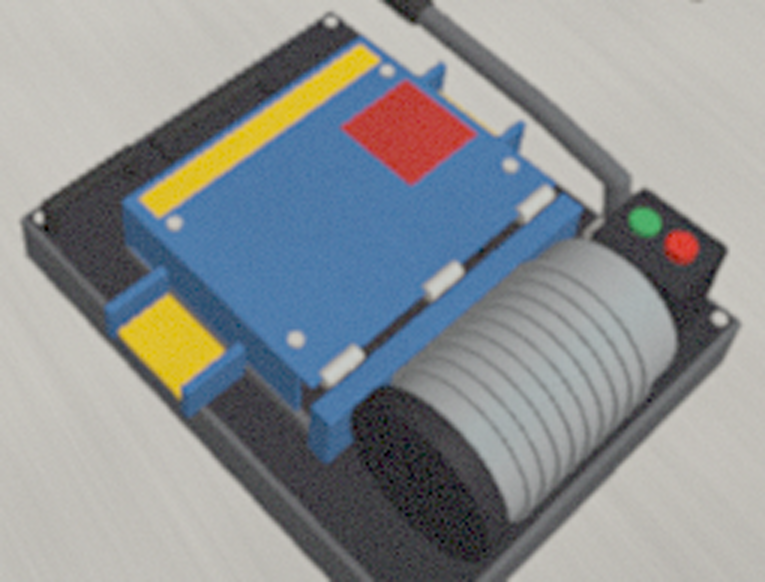

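The top zoom shows deck corners at (500,32) and (570,383), hinge knuckles at (187,130), (203,240) and (218,355), and the faint bow bar from (490,140) to (505,250). The scene zoom shows deck corners at (25,222), (332,12) and (738,325), and knuckles at (343,366), (443,281) and (536,205).

```bash
cat > h.py <<'E'
import numpy as np,cv2,json,os
from scipy.optimize import least_squares
P=json.load(open("pose.json")) if os.path.exists("pose.json") else None
def s2w(p,P=None):
    P=P or globals()["P"];c,s=np.cos(P[2]),np.sin(P[2]);p=np.asarray(p,float)
    return np.array([P[0]+c*p[0]-s*p[1],P[1]+s*p[0]+c*p[1],p[2]])
def w2s(w):
    c,s=np.cos(P[2]),np.sin(P[2]);x,y=w[0]-P[0],w[1]-P[1];return np.array([c*x+s*y,-s*x+c*y,w[2]])
def proj(k,X):
    c=k["R"]@X+k["t"];u=np.array(k["intrinsics"])@c;return u[:2]/u[2]
def bow(a):  # saw frame bow centre at hood angle
    return np.array([.110-.235*np.cos(a)-.030*np.sin(a),-.005,.122+.235*np.sin(a)-.030*np.cos(a)])
def pt(a,d,n,y=0): return np.array([.110-d*np.cos(a)-n*np.sin(a),y,.122+d*np.sin(a)-n*np.cos(a)])
E
python3 - <<'E'
from h import *
from plant import *
K={c:calibration(c) for c in("top","scene")}
o={"top":(50,125),"scene":(190,190)}
D=[("top",500,32,-.16,-.165,.06),("top",570,383,-.16,.165,.06),("scene",25,222,-.16,-.165,.06),("scene",332,12,-.16,.165,.06),("scene",738,325,.25,.165,.06),
("top",203,240,.11,-.005,.126),("scene",443,281,.11,-.005,.126),("top",410,60,-.08,-.125,.122),("top",463,345,-.08,.115,.122),("scene",125,203,-.08,-.125,.122),("scene",365,40,-.08,.115,.122)]
r=lambda P:np.concatenate([proj(K[c],s2w((x,y,z),list(P)))-(np.array([u,v])/3+o[c]-.33) for c,u,v,x,y,z in D])
s=least_squares(r,[.55,.15,1.78],loss="soft_l1")
print(s.x,np.degrees(s.x[2]));print(np.round(r(s.x).reshape(-1,2),1).tolist())
json.dump(list(s.x),open("pose.json","w"));import h;h.P=list(s.x)
for a in(0,1.36):print("bow",a,s2w(bow(a)))
print("bow px",[(3*(proj(K["top"],s2w((-.125,y,.099)))-o["top"])).round() for y in(-.06,.05)])
for n,p in dict(hinge=(.11,-.005,.122),piv=(-.055,-.065,.085),base0=(0,0,0)).items():print(n,s2w(p))
print("base in saw",w2s((0,0,0)),"tcp",w2s(get_state()["eef_pos"]))
E
```

```text
[0.5531525  0.15106821 1.72375836] 98.76407873646768
[[-0.1, -1.2], [0.1, 1.6], [-2.6, -1.8], [0.2, -1.2], [2.8, -0.1], [-1.0, 0.7], [-0.4, -0.5], [-0.5, 0.7], [-1.8, -1.4], [-1.2, 0.4], [-0.5, -0.5]]
bow 0 [0.5771399  0.02828953 0.092     ]
bow 1.36 [0.55329565 0.18295531 0.34552102]
bow px [array([477., 131.]), array([500., 255.])]
hinge [0.54133383 0.26054569 0.122     ]
piv [0.62577371 0.10661419 0.085     ]
base0 [0.5531525  0.15106821 0.        ]
base in saw [-0.06502259  0.56971164  0.        ] tcp [0.49408689 0.19153525 0.23136114]
```

```bash
cat >> h.py <<'E'
def jawyaw(q):
    from scipy.spatial.transform import Rotation as R
    z=R.from_quat(q).as_matrix()[:,2];return np.degrees(np.arctan2(z[1],z[0]))
E
python3 -c "
from h import *;from plant import *
s=get_state();print(jawyaw(s['tcp_rot']),s['qpos'])
from scipy.spatial.transform import Rotation as R
print(R.from_quat(s['tcp_rot']).as_matrix().round(3))"
```

```text
64.68737607337323 [ 9.78998880e-01  2.86270553e-01  1.57666934e+00  2.95337177e-05
  1.27861462e+00 -1.50017324e-01]
[[-0.    -0.904  0.428]
 [ 0.     0.428  0.904]
 [-1.     0.     0.   ]]
```

Call:
servo_tool([
  [[0.05,-0.1,0,0.01],[0.15,-0.3,0,0.03],[0.25,-0.5,0,0.05],[0.37,-0.75,0,0.07],[0.48,-0.97,0,0.1]],
], claw=0.0)

```text
time: 1.5
eef_pos: [0.3369, 0.5122, 0.2314]
tcp_rot: [-0.425, 0.565, 0.424, 0.566]
contact_force: [0.1, -0.3, -0.1]
opening: 0.503
```

Call:
servo_tool([
  [[0.1,-0.2,0,0.02],[0.2,-0.4,0,0.04],[0.3,-0.6,0,0.06],[0.39,-0.78,0,0.08],[0.48,-0.97,0,0.1]],
])

```text
time: 2.0
eef_pos: [0.3849, 0.4154, 0.2315]
tcp_rot: [-0.467, 0.53, 0.467, 0.531]
contact_force: [0.3, -0.2, -0.4]
opening: 0.503
```

Call:
servo_tool([
  [[0.1,-0.2,0,0.02],[0.2,-0.4,0,0.04],[0.3,-0.6,0,0.06],[0.39,-0.78,0,0.08],[0.48,-0.97,0,0.1]],
])

```text
time: 2.5
eef_pos: [0.4329, 0.3184, 0.2315]
tcp_rot: [0.508, -0.492, -0.508, -0.492]
contact_force: [-0.4, -0.2, 0.1]
opening: 0.502
```

Call:
servo_tool([
  [[0.1,-0.2,0,0.02],[0.2,-0.4,0,0.04],[0.3,-0.6,0,0.06],[0.39,-0.78,0,0.07],[0.48,-0.97,0,0.079]],
])

```text
time: 3.0
eef_pos: [0.4809, 0.2214, 0.2315]
tcp_rot: [0.537, -0.46, -0.537, -0.46]
contact_force: [0.4, -0.2, -0.1]
opening: 0.503
```

Call:
servo_tool([
  [[0.1,-0.2,0,0],[0.2,-0.4,0,0],[0.3,-0.6,0,0],[0.39,-0.78,0,0],[0.48,-0.97,0,0]],
])

```text
time: 3.5
eef_pos: [0.5289, 0.1244, 0.2315]
tcp_rot: [0.537, -0.46, -0.537, -0.46]
contact_force: [0.4, 0.5, 0.9]
opening: 0.503
```

Call:
servo_tool([
  [[0.1,-0.2,0,0],[0.2,-0.4,0,0],[0.3,-0.6,0,0],[0.39,-0.78,0,0],[0.48,-0.97,0,0]],
])

```text
time: 4.0
eef_pos: [0.5769, 0.0274, 0.2315]
tcp_rot: [0.537, -0.46, -0.537, -0.46]
contact_force: [0.6, -0.3, -0.8]
opening: 0.502
```

Tracking is excellent. Next, a wrist look at the bow with the predicted bow drawn on it.

```bash
cat >> h.py <<'E'
def wristK(s,k):
    from scipy.spatial.transform import Rotation as R
    T=np.eye(4);T[:3,:3]=R.from_quat(s["tcp_rot"]).as_matrix();T[:3,3]=s["eef_pos"]
    C=np.linalg.inv(T@np.array(k["T_tool_cam"]));return dict(intrinsics=k["intrinsics"],R=C[:3,:3],t=C[:3,3])
E
python3 - <<'E'
from h import *;from plant import *
s=get_state();k=wristK(s,calibration("wrist"));im=read_camera("wrist")
print(jawyaw(s["tcp_rot"]),np.round(k["intrinsics"],1).tolist())
for q in("hood_handle","hood"):print(q,[(np.round(d["at"],3).tolist(),round(d["p"],2)) for d in recognise("wrist",q)][:3])
im=cv2.convertScaleAbs(255*(im/255.)**.5)
print([proj(k,s2w((-.125,y,z))).round() for z in(.092,.099) for y in(-.06,.05)])
for y in(-.06,.05):
    u=proj(k,s2w((-.125,y,.099)));cv2.circle(im,(int(u[0]),int(u[1])),4,(0,0,255),1)
cv2.imwrite("pics/w1.png",cv2.resize(im,(768,576)))
E
```

```text
98.79289424733388 [[315.1, 0.0, 256.1], [0.0, 315.1, 186.0], [0.0, 0.0, 1.0]]
hood_handle [([0.538, 0.144, 0.13], 0.78)]
hood [([0.54, 0.144, 0.125], 0.56)]
[array([257., 230.]), array([257., 114.]), array([257., 233.]), array([257., 115.])]
```

View pics/w1.png

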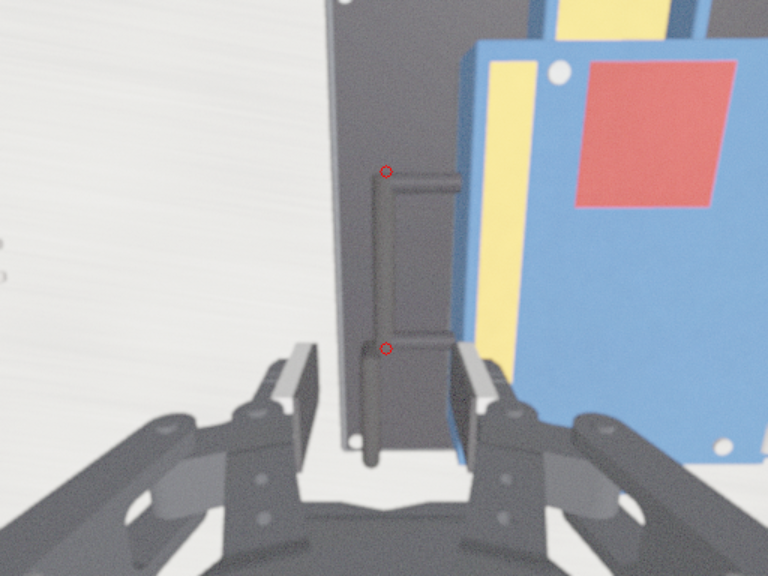

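The predicted bow ends (red circles) lie on the bow bar, which runs from (384,177) to (385,345) in the zoomed picture, and the jaws are centred on it. Next I descend and grip.

Call:
servo_tool([
  [[0,0,-0.1,0],[0,0,-0.3,0],[0,0,-0.5,0],[0,0,-0.7,0],[0,0.01,-0.9,0]],
], claw=-0.2)

```text
time: 4.65
eef_pos: [0.5757, 0.0304, 0.1398]
tcp_rot: [-0.537, 0.46, 0.537, 0.46]
contact_force: [-0.0, 0.4, -0.4]
opening: 0.4
```

Call:
servo_tool([
  [[0,0,-0.2,0],[0,0,-0.4,0],[0,0,-0.56,0],[0,0,-0.66,0],[0,0,-0.66,0]],
])

```text
time: 5.15
eef_pos: [0.5794, 0.0293, 0.0802]
tcp_rot: [0.539, -0.459, -0.536, -0.461]
contact_force: [-5.1, -1.3, 18.1]
opening: 0.402
```

Call:
servo_tool([
  [[0,0,0,0],[0,0,0,0],[0,0,0,0],[0,0,0,0],[0,0,0,0]],
], claw=-1, force=30)

```text
time: 5.65
eef_pos: [0.5798, 0.0272, 0.0789]
tcp_rot: [0.541, -0.459, -0.534, -0.46]
contact_force: [0.3, -6.5, 9.6]
opening: 0.148
```

```bash
python3 - <<'E'
from h import *;from plant import *
print(get_state()["contact_force"],get_state()["wrist_torque"])
A=[0,.25,.55,.85,1.1,1.25,1.37]
for a,b in zip(A,A[1:]):
    print(b,[((s2w(bow(x))-s2w(bow(a)))*10).round(3).tolist() for x in np.linspace(a,b,6)[1:]])
E
```

```text
[ 0.34245038 -6.46277245  9.63842007] [-1.05269455 -0.05856966  0.04867028]
0.25 [[0.002, -0.012, 0.118], [0.003, -0.018, 0.236], [0.003, -0.018, 0.355], [0.002, -0.013, 0.473], [0.0, -0.001, 0.591]]
0.55 [[-0.003, 0.021, 0.14], [-0.008, 0.051, 0.279], [-0.014, 0.089, 0.416], [-0.021, 0.135, 0.551], [-0.029, 0.189, 0.682]]
0.85 [[-0.009, 0.061, 0.128], [-0.02, 0.13, 0.252], [-0.032, 0.207, 0.371], [-0.045, 0.29, 0.486], [-0.058, 0.379, 0.595]]
1.1 [[-0.012, 0.08, 0.087], [-0.025, 0.163, 0.17], [-0.039, 0.251, 0.248], [-0.053, 0.343, 0.322], [-0.068, 0.438, 0.391]]
1.25 [[-0.009, 0.059, 0.039], [-0.018, 0.118, 0.076], [-0.028, 0.179, 0.112], [-0.037, 0.241, 0.146], [-0.047, 0.304, 0.177]]
1.37 [[-0.008, 0.051, 0.024], [-0.016, 0.102, 0.047], [-0.024, 0.154, 0.068], [-0.032, 0.207, 0.088], [-0.04, 0.26, 0.107]]
```

Call:
servo_tool([
  [[0,-0.01,0.1,0],[0,-0.02,0.22,0],[0,-0.02,0.35,0],[0,-0.01,0.47,0],[0,0,0.59,0]],
], force=50)

```text
time: 6.15
eef_pos: [0.5797, 0.0266, 0.1353]
tcp_rot: [0.542, -0.459, -0.533, -0.46]
contact_force: [8.6, -7.6, -3.9]
opening: 0.142
```

Call:
servo_tool([
  [[0,0.02,0.14,0],[-0.01,0.05,0.28,0],[-0.01,0.09,0.42,0],[-0.02,0.135,0.55,0],[-0.03,0.19,0.68,0]],
])

```text
time: 6.65
eef_pos: [0.577, 0.0437, 0.2045]
tcp_rot: [0.543, -0.46, -0.532, -0.459]
contact_force: [6.4, -11.9, 0.4]
opening: 0.139
```

Call:
servo_tool([
  [[-0.01,0.05,0.13,0],[-0.02,0.12,0.25,0],[-0.03,0.19,0.37,0],[-0.05,0.27,0.49,0],[-0.06,0.36,0.6,0]],
])

```text
time: 7.15
eef_pos: [0.5713, 0.0796, 0.266]
tcp_rot: [0.543, -0.461, -0.531, -0.459]
contact_force: [5.5, -12.2, 4.9]
opening: 0.139
```

```bash
python3 - <<'E'
from h import *;from plant import *
s=get_state();print(s["contact_force"],s["wrist_torque"],s["eef_pos"],w2s(s["eef_pos"])+[0,0,.0187],bow(.85))
im=read_camera("scene");cv2.imwrite("pics/s2.png",im[100:,100:])
E
```

```text
[  5.52500445 -12.20848792   4.90513564] [-2.37056127 -0.9556519   0.08431419] [0.57133865 0.07960539 0.26599784] [-0.07339938 -0.00708529  0.28469784] [-0.06763445 -0.005       0.2787514 ]
```

View pics/s2.png

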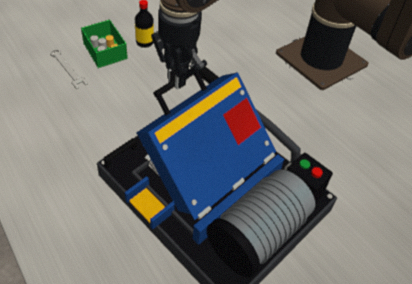

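The hood is about 48° up, with the bow held in the jaws at crop (185,85). I'll continue with a slight inward correction.

Call:
servo_tool([
  [[-0.01,0.1,0.08,0],[-0.03,0.2,0.15,0],[-0.05,0.3,0.22,0],[-0.06,0.4,0.29,0],[-0.07,0.5,0.36,0]],
])

```text
time: 7.7
eef_pos: [0.5645, 0.1254, 0.3089]
tcp_rot: [0.546, -0.463, -0.527, -0.458]
contact_force: [-4.5, -23.8, 24.3]
opening: 0.138
```

Call:
servo_tool([
  [[-0.01,0.06,0.04,0],[-0.02,0.12,0.08,0],[-0.03,0.18,0.11,0],[-0.04,0.24,0.15,0],[-0.05,0.3,0.18,0]],
])

```text
time: 8.2
eef_pos: [0.5589, 0.1585, 0.3271]
tcp_rot: [0.544, -0.461, -0.529, -0.46]
contact_force: [-3.6, -15.7, 25.2]
opening: 0.138
```

Call:
servo_tool([
  [[-0.01,0.05,0.02,0],[-0.02,0.1,0.04,0],[-0.02,0.15,0.06,0],[-0.03,0.2,0.07,0],[-0.04,0.26,0.08,0]],
])

```text
time: 8.7
eef_pos: [0.5554, 0.1824, 0.3365]
tcp_rot: [0.547, -0.462, -0.527, -0.459]
contact_force: [-2.3, -32.7, 26.0]
opening: 0.14
```

```bash
python3 - <<'E'
from h import *;from plant import *
s=get_state();g=w2s(s["eef_pos"])+[0,0,.0187]
print(s["contact_force"],s["wrist_torque"],g,bow(1.36),"ang",np.arctan2(g[2]-.122,.11-g[0])+np.arctan2(.03,.235))
E
```

```text
[ -2.3021215  -32.67992489  26.01526442] [-5.66840717  0.23340588  0.14623619] [ 0.03063798 -0.00697517  0.35524494] [ 0.03149298 -0.005       0.34552102] ang 1.3698048842931025
```

Call:
servo_tool([
  [[0,-0.02,0.03,0],[0,-0.04,0.06,0],[0,-0.05,0.08,0],[0,-0.05,0.08,0],[0,-0.05,0.08,0]],
])

```text
time: 9.2
eef_pos: [0.5552, 0.1821, 0.3367]
tcp_rot: [0.543, -0.459, -0.531, -0.461]
contact_force: [6.5, -8.4, 8.6]
opening: 0.135
```

Call:
servo_tool([
  [[0,0,0,0],[0,0,0,0],[0,0,0,0],[0,0,0,0],[0,0,0,0]],
], claw=-0.1)

```text
time: 9.7
eef_pos: [0.5512, 0.1855, 0.3316]
tcp_rot: [-0.537, 0.46, 0.537, 0.46]
contact_force: [-0.0, -0.6, -0.9]
opening: 0.452
```

Call:
servo_tool([
  [[0,0,0.15,0],[0,0,0.35,0],[0,0,0.6,0],[0,0,0.8,0],[0,-0.05,0.9,0]],
])

```text
time: 10.2
eef_pos: [0.552, 0.1806, 0.4262]
tcp_rot: [0.538, -0.459, -0.536, -0.461]
contact_force: [0.1, -0.4, 0.3]
opening: 0.449
```

Call:
servo_tool([
  [[0.05,-0.2,0,0],[0.15,-0.4,0,0],[0.2,-0.6,0,0],[0.3,-0.8,0,0],[0.4,-1,0,0]],
])

```text
time: 10.7
eef_pos: [0.5917, 0.0791, 0.4224]
tcp_rot: [-0.537, 0.46, 0.537, 0.46]
contact_force: [-0.5, 0.6, 0.6]
opening: 0.454
```

```bash
python3 - <<'E'
from h import *;from plant import *
s=get_state();k=wristK(s,calibration("wrist"));im=read_camera("wrist")
print(w2s(s["eef_pos"]))
for q in("leg_grip","hood_handle","prop_leg","blade"):print(q,[(w2s(d["at"]).round(3).tolist(),round(d["p"],2)) for d in recognise("wrist",q)][:3])
im=cv2.convertScaleAbs(255*(im/255.)**.5)
def dot(im,k,p,c):
    u=proj(k,s2w(p));cv2.circle(im,(int(u[0]),int(u[1])),3,c,1)
g=lambda r,a=np.radians(5):(-.055+r*np.cos(a),-.065,.085+r*np.sin(a))
for r in(0,.05,.075,.109,.125):dot(im,k,g(r),(0,0,255))
top=read_camera("top");print("top",[(w2s(d["at"]).round(3).tolist(),round(d["p"],2)) for d in recognise("top","hood_handle")])
kt=calibration("top")
for y in(-.06,.05):
    for K,i in((k,im),(kt,top)):dot(i,K,bow(1.36)*[1,0,1]+[0,y,0],(0,255,255))
for y in(-.125,.115):
    for K,i in((k,im),(kt,top)):dot(i,K,pt(1.36,.19,.05,y),(0,255,0))
top=cv2.convertScaleAbs(255*(top/255.)**.5)
cv2.imwrite("pics/w3.png",im)
cv2.imwrite("pics/m3.png",np.vstack([cv2.resize(im,(768,576))[:330] ,cv2.resize(top[120:300,40:330],(768,477))])[:600] if 0 else np.hstack([im,cv2.resize(top[110:300,40:184],(288,384))]))
E
```

```text
[-0.07698942 -0.02710189  0.42244999]
leg_grip [([0.023, -0.063, 0.099], 0.63)]
hood_handle [([0.04, 0.019, 0.305], 0.83)]
prop_leg [([0.025, -0.066, 0.102], 0.6)]
blade []
top []
```

View pics/m3.png

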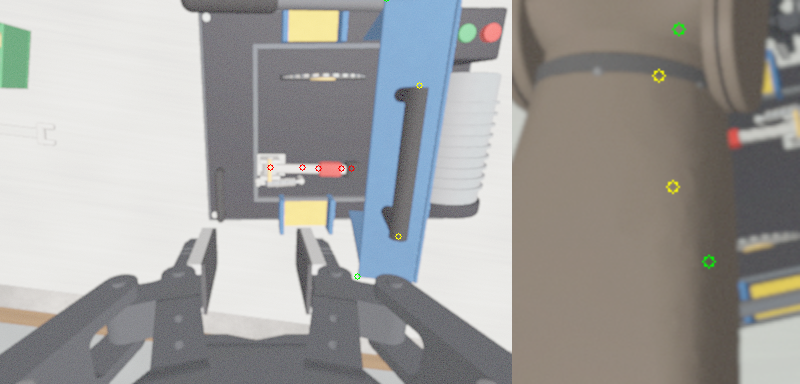

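The picture shows the hood staying up, with its bow between (420,87) and (398,236). The leg's predicted points lie on the leg: pivot (270,167), sleeve around (332,169), spring just below the pivot. With a vertical tool I can't get over the sleeve. I'll open the jaws along the saw's x axis, press the rear finger sideways on the bar about 52 mm from the pivot, and swing the leg up from there. First I descend in front of it.

Call:
servo_tool([
  [[0,0,-0.15,0],[0,0,-0.35,0],[0,0,-0.6,0],[0,0,-0.8,0],[-0.07,0,-1,0]],
], claw=1)

```text
time: 11.55
eef_pos: [0.584, 0.0808, 0.3198]
tcp_rot: [-0.537, 0.46, 0.538, 0.46]
contact_force: [0.2, -0.0, 0.6]
opening: 0.999
```

Call:
servo_tool([
  [[0,0,-0.2,0],[0,0,-0.4,0],[0,0,-0.6,0],[0,0,-0.8,0],[0,0,-1,0]],
])

```text
time: 12.05
eef_pos: [0.5837, 0.0809, 0.2204]
tcp_rot: [-0.537, 0.46, 0.537, 0.46]
contact_force: [0.3, -0.2, -0.2]
opening: 1.0
```

Call:
servo_tool([
  [[0,0,-0.2,0],[0,0,-0.4,0],[0,0,-0.6,0],[0,0,-0.8,0],[0,0,-1,0]],
])

```text
time: 12.55
eef_pos: [0.5835, 0.0809, 0.1205]
tcp_rot: [-0.537, 0.46, 0.537, 0.46]
contact_force: [0.9, -0.1, 0.1]
opening: 1.002
```

Call:
servo_tool([
  [[0,0,-0.2,0],[0,0,-0.4,0],[0,0,-0.52,0],[0,0.05,-0.52,0],[-0.01,0.1,-0.52,0]],
])

```text
time: 13.05
eef_pos: [0.5836, 0.0908, 0.0705]
tcp_rot: [0.537, -0.46, -0.537, -0.46]
contact_force: [0.2, 0.4, 0.8]
opening: 1.001
```

```bash
python3 - <<'E'
from h import *;from plant import *
s=get_state();k=wristK(s,calibration("wrist"));im=read_camera("wrist")
print(w2s(s["eef_pos"]),s["eef_pos"],s["contact_force"])
im=cv2.convertScaleAbs(255*(im/255.)**.5)
cv2.imwrite("pics/w4.png",cv2.resize(im,(768,576)))
E
```

```text
[-0.06424195 -0.02091679  0.07048208] [0.58361337 0.09076336 0.07048208] [0.20834578 0.36565771 0.83028853]
```

View pics/w4.png

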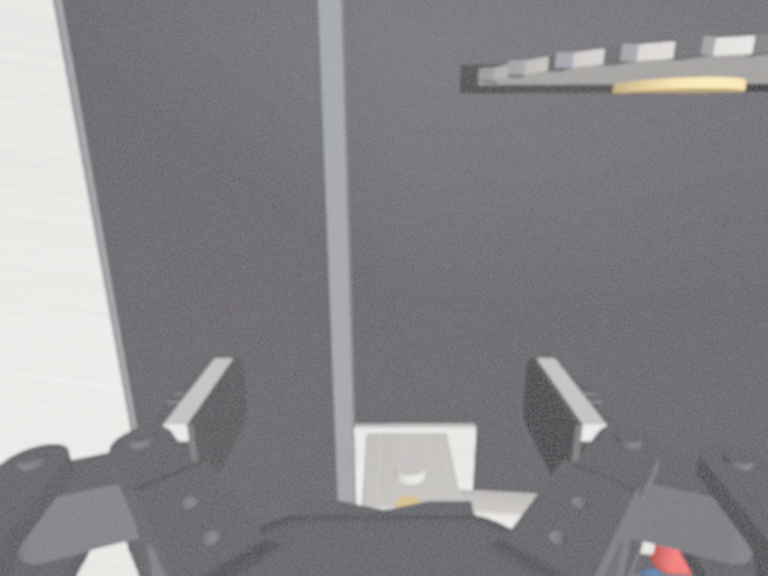

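The rear finger is at (570,400) and free of everything. The clevis is at (415,470), and the bar runs right from it under that finger. I'll shift in, then press.

Call:
servo_tool([
  [[-0.01,0.06,-0.03,0],[-0.02,0.11,-0.06,0],[0.06,0.12,-0.06,0],[0.13,0.13,-0.06,0],[0.19,0.14,-0.06,0]],
])

```text
time: 13.6
eef_pos: [0.6037, 0.1042, 0.0647]
tcp_rot: [0.537, -0.46, -0.537, -0.46]
contact_force: [-1.1, 0.3, -0.5]
opening: 1.0
```

Call:
servo_tool([
  [[0.02,0,0,0],[0.04,0.01,0,0],[0.06,0.01,0,0],[0.08,0.01,0,0],[0.1,0.015,0,0]],
])

```text
time: 14.1
eef_pos: [0.6104, 0.1052, 0.0641]
tcp_rot: [-0.536, 0.462, 0.539, 0.458]
contact_force: [-10.4, -4.3, 7.3]
opening: 1.001
```

Call:
servo_tool([
  [[0.03,0,0,0],[0.06,0.01,0,0],[0.06,0,0.05,0],[0.07,-0.02,0.107,0],[0.07,-0.04,0.16,0]],
])

```text
time: 14.6
eef_pos: [0.6108, 0.1016, 0.0747]
tcp_rot: [-0.532, 0.465, 0.544, 0.453]
contact_force: [-12.5, -0.9, -4.3]
opening: 0.999
```

```bash
python3 - <<'E'
from h import *;from plant import *
s=get_state();print(w2s(s["eef_pos"]),s["contact_force"],s["wrist_torque"])
k=wristK(s,calibration("wrist"));im=cv2.convertScaleAbs(255*(read_camera("wrist")/255.)**.5)
for q in("leg_grip",):print(q,[(w2s(d["at"]).round(3).tolist(),round(d["p"],2)) for d in recognise("wrist",q)][:3])
cv2.imwrite("pics/w5.png",cv2.resize(im,(768,576))[250:])
E
```

```text
[-0.05771319 -0.04939991  0.0746757 ] [-12.49876537  -0.9469873   -4.26920893] [-0.32648081  1.78018369  0.59014357]
leg_grip [([-0.028, -0.06, 0.099], 0.89)]
```

View pics/w5.png

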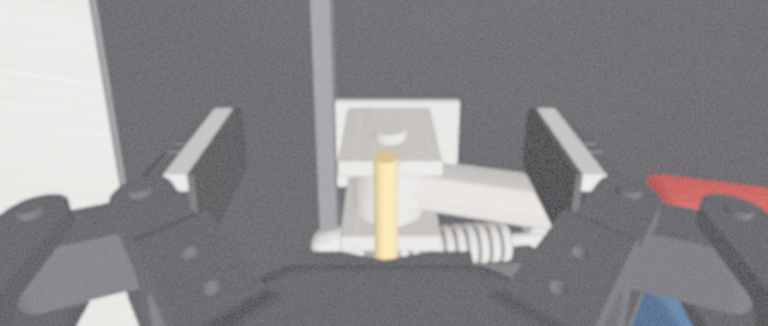

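The bar runs from the clevis at (400,180) to the rear finger at (545,200), and the sleeve's edge is at (655,190). I need to know whether the leg is following.

```bash
cat >> h.py <<'E'
def leg(r,phi,t=0,y=-.065):
    a=np.radians(phi);return np.array([-.055+r*np.cos(a)-t*np.sin(a),y,.085+r*np.sin(a)+t*np.cos(a)])
E
python3 - <<'E'
from h import *;from plant import *
s=get_state();k=wristK(s,calibration("wrist"))
for f in(5,10,15,20,25):print(f,[(proj(k,s2w(leg(r,f,t,y)))*1.5-[0,250]).round().tolist() for r,t,y in((.075,.01,-.055),(.05,.006,-.059),(.109,.01,-.055))])
E
```

```text
5 [[655.0, 175.0], [559.0, 175.0], [783.0, 182.0]]
10 [[662.0, 188.0], [561.0, 184.0], [804.0, 202.0]]
15 [[667.0, 202.0], [561.0, 192.0], [825.0, 225.0]]
20 [[670.0, 217.0], [560.0, 201.0], [844.0, 252.0]]
25 [[670.0, 233.0], [557.0, 209.0], [861.0, 281.0]]
```

The sleeve edge matches 5°, so the finger slipped at only 12 N of side force. I'll go back down, press harder and a little farther out, and lift again.

Call:
servo_tool([
  [[-0.1,0,-0.08,0],[-0.1,0.05,-0.16,0],[0,0.1,-0.16,0],[0.08,0.1,-0.16,0],[0.15,0.1,-0.16,0]],
])

```text
time: 15.2
eef_pos: [0.6105, 0.1087, 0.0617]
tcp_rot: [-0.524, 0.475, 0.559, 0.434]
contact_force: [-80.0, -17.9, 52.4]
opening: 1.003
```

Call:
servo_tool([
  [[0.04,0,0,0],[0.06,0,0.02,0],[0.06,-0.01,0.06,0],[0.07,-0.03,0.11,0],[0.07,-0.05,0.16,0]],
])

```text
time: 15.7
eef_pos: [0.6095, 0.1081, 0.0641]
tcp_rot: [-0.518, 0.476, 0.563, 0.434]
contact_force: [-56.3, 4.7, -4.1]
opening: 1.001
```

```bash
python3 - <<'E'
from h import *;from plant import *
s=get_state();print(w2s(s["eef_pos"]),s["contact_force"],s["wrist_torque"])
k=wristK(s,calibration("wrist"));im=read_camera("wrist")
hsv=cv2.cvtColor(im,cv2.COLOR_BGR2HSV);m=((hsv[...,0]<8)|(hsv[...,0]>172))&(hsv[...,1]>130)&(hsv[...,2]>60);m[:200]=0
v,u=np.nonzero(m);print("red box x",u.min(),u.max(),"y",v.min(),v.max(),len(u))
for f in(5,10,15,20,25,30):print(f,[proj(k,s2w(leg(r,f,t,y))).round().tolist() for r,t,y in((.075,.01,-.055),(.075,-.01,-.055))])
E
```

```text
[-0.0510139  -0.04919841  0.06406348] [-56.34630461   4.66915004  -4.11737613] [0.37554389 8.06874237 2.61369962]
red box x 420 511 y 281 308 1318
5 [[436.0, 297.0], [414.0, 273.0]]
10 [[441.0, 306.0], [422.0, 280.0]]
15 [[445.0, 316.0], [429.0, 288.0]]
20 [[447.0, 327.0], [435.0, 296.0]]
25 [[448.0, 338.0], [441.0, 306.0]]
30 [[446.0, 350.0], [445.0, 315.0]]
```

Call:
servo_tool([
  [[-0.03,0,0.03,0],[-0.06,-0.01,0.06,0],[-0.06,-0.03,0.1,0],[-0.06,-0.05,0.14,0],[-0.06,-0.07,0.18,0]],
])

```text
time: 16.25
eef_pos: [0.6114, 0.0988, 0.0839]
tcp_rot: [-0.524, 0.474, 0.556, 0.438]
contact_force: [-42.5, -7.1, -5.3]
opening: 1.002
```

```bash
cat > chk.py <<'E'
from h import *;from plant import *
s=get_state();print(w2s(s["eef_pos"]),s["contact_force"],s["wrist_torque"],s["qpos"])
k=wristK(s,calibration("wrist"));im=read_camera("wrist")
hsv=cv2.cvtColor(im,cv2.COLOR_BGR2HSV);m=((hsv[...,0]<8)|(hsv[...,0]>172))&(hsv[...,1]>130)&(hsv[...,2]>60);m[:200]=0
v,u=np.nonzero(m);print("red box x",u.min(),u.max(),"y",v.min(),v.max(),len(u))
for f in(5,10,15,20,25,30,40,50,60):print(f,[proj(k,s2w(leg(r,f,t,y))).round().tolist() for r,t,y in((.075,.01,-.055),(.075,-.01,-.055))])
sc=read_camera("scene");cv2.imwrite("pics/sc.png",sc)
cv2.imwrite("pics/chk.png",np.hstack([cv2.convertScaleAbs(255*(im/255.)**.5),cv2.resize(sc[100:340,160:440],None,fx=1,fy=1.6)[:384]]))
E
python3 chk.py
```

```text
[-0.06056709 -0.0496112   0.08392688] [-42.51219772  -7.07275546  -5.27156095] [-1.17248848  6.27494512  1.94584132] [-4.38815052e-05  3.57117684e-01  1.77608681e+00 -9.59915504e-03
  1.07580426e+00 -1.73385625e+00]
red box x 437 511 y 289 307 417
5 [[432.0, 273.0], [414.0, 254.0]]
10 [[436.0, 280.0], [421.0, 260.0]]
15 [[439.0, 287.0], [427.0, 266.0]]
20 [[441.0, 295.0], [432.0, 273.0]]
25 [[441.0, 304.0], [436.0, 280.0]]
30 [[439.0, 312.0], [439.0, 287.0]]
40 [[429.0, 330.0], [441.0, 303.0]]
50 [[408.0, 347.0], [435.0, 321.0]]
60 [[378.0, 362.0], [420.0, 338.0]]
```

View pics/chk.png

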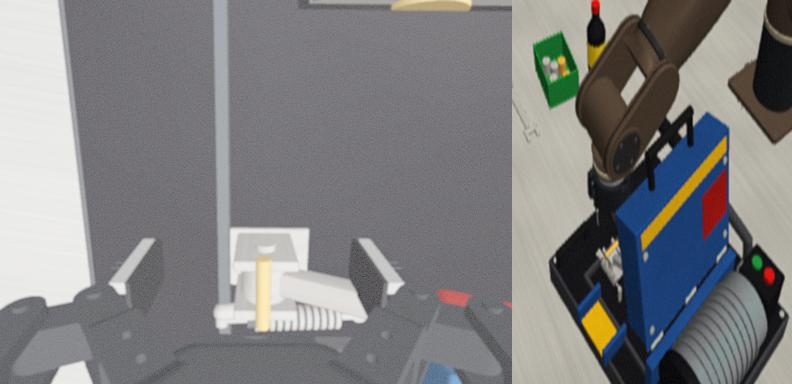

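The leg is following: the sleeve edge at (437,289) reads roughly 20°, and the hood is still up. I'll continue along the arc.

Call:
servo_tool([
  [[0,-0.02,0.05,0],[0.01,-0.05,0.09,0],[0.01,-0.08,0.13,0],[0.02,-0.11,0.17,0],[0.02,-0.15,0.2,0]],
])

```text
time: 16.85
eef_pos: [0.6145, 0.0825, 0.1036]
tcp_rot: [-0.524, 0.474, 0.555, 0.438]
contact_force: [-40.4, -9.9, -9.0]
opening: 0.998
```

```bash
python3 chk.py
```

```text
[-0.07716486 -0.05018684  0.10362411] [-40.3611488   -9.93685961  -9.00357013] [-1.71432168  6.07794963  1.91437304] [-0.02534631  0.33292208  1.76667678 -0.01300633  1.10811284 -1.75724989]
red box x 437 465 y 300 373 147
5 [[444.0, 254.0], [426.0, 239.0]]
10 [[448.0, 259.0], [433.0, 243.0]]
15 [[451.0, 265.0], [439.0, 248.0]]
20 [[453.0, 271.0], [443.0, 253.0]]
25 [[453.0, 277.0], [448.0, 259.0]]
30 [[452.0, 283.0], [451.0, 265.0]]
40 [[444.0, 296.0], [453.0, 277.0]]
50 [[428.0, 308.0], [449.0, 289.0]]
60 [[404.0, 318.0], [438.0, 302.0]]
```

View pics/chk.png

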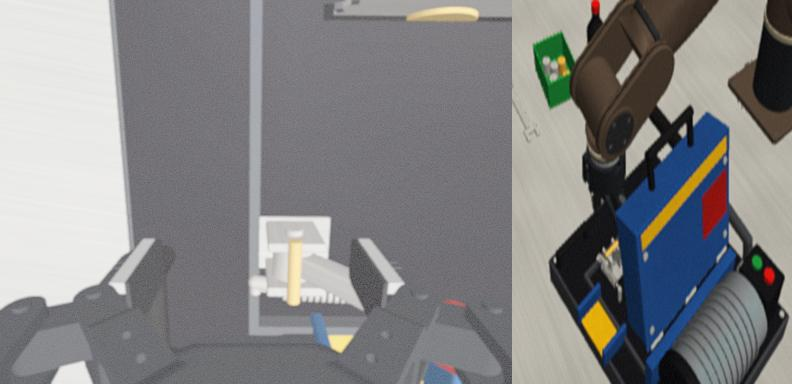

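Call:
servo_tool([
  [[0,-0.03,0.03,0],[0.01,-0.06,0.06,0],[0.01,-0.1,0.08,0],[0.02,-0.14,0.1,0],[0.02,-0.18,0.11,0]],
])

```text
time: 17.45
eef_pos: [0.6401, 0.0668, 0.1288]
tcp_rot: [0.537, -0.46, -0.537, -0.461]
contact_force: [0.8, -0.7, 1.6]
opening: 1.001
```

```bash
python3 chk.py
```

```text
[-0.09655408 -0.07313865  0.12876408] [ 0.8469585  -0.70329943  1.55768227] [ 0.02304403 -0.02146162 -0.00862699] [-5.36416354e-02  3.15693756e-01  1.73651363e+00  5.04595357e-04
  1.08852792e+00 -1.77779366e+00]
red box x 423 511 y 232 308 4830
5 [[460.0, 193.0], [443.0, 183.0]]
10 [[464.0, 196.0], [449.0, 186.0]]
15 [[467.0, 200.0], [454.0, 189.0]]
20 [[469.0, 204.0], [459.0, 193.0]]
25 [[470.0, 208.0], [463.0, 196.0]]
30 [[469.0, 212.0], [467.0, 200.0]]
40 [[463.0, 219.0], [470.0, 208.0]]
50 [[450.0, 227.0], [467.0, 215.0]]
60 [[430.0, 233.0], [458.0, 223.0]]
```

View pics/chk.png

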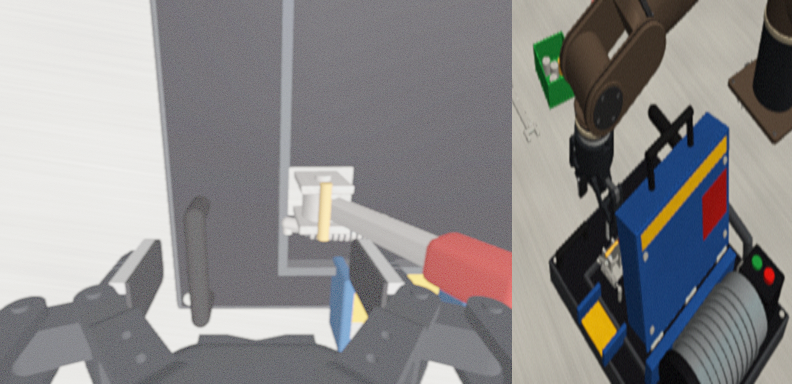

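The finger slipped past in front of the leg once it was over centre. The sleeve corner at (428,235) matches 60–62°, so the leg is up on its stop. I'll retreat upward and verify.

Call:
servo_tool([
  [[0,-0.05,0.15,0],[0,-0.1,0.35,0],[0,-0.1,0.6,0],[0,-0.1,0.8,0],[0,-0.1,1,0]],
])

```text
time: 18.05
eef_pos: [0.6409, 0.0565, 0.2333]
tcp_rot: [0.538, -0.459, -0.535, -0.461]
contact_force: [0.5, -0.3, 0.2]
opening: 1.004
```

Call:
servo_tool([
  [[0,0,0.2,0],[0,0,0.4,0],[0,0,0.6,0],[0,0,0.8,0],[0,0,1,0]],
], claw=-0.1)

```text
time: 18.55
eef_pos: [0.6402, 0.0567, 0.3332]
tcp_rot: [0.538, -0.459, -0.536, -0.461]
contact_force: [-0.5, 1.0, 0.5]
opening: 0.45
```

Call:
servo_tool([
  [[-0.1,0,0.2,0],[-0.2,0.03,0.4,0],[-0.3,0.05,0.6,0],[-0.4,0.05,0.8,0],[-0.5,0.05,1,0]],
])

```text
time: 19.05
eef_pos: [0.5893, 0.0618, 0.4331]
tcp_rot: [0.538, -0.459, -0.536, -0.461]
contact_force: [0.0, -0.3, -0.5]
opening: 0.45
```

```bash
python3 - <<'E'
from h import *;from plant import *
s=get_state();k=wristK(s,calibration("wrist"));im=read_camera("wrist");print(w2s(s["eef_pos"]))
print([(w2s(d["at"]).round(3).tolist(),round(d["p"],2)) for d in recognise("wrist","leg_grip")],leg(.092,62))
im=cv2.convertScaleAbs(255*(im/255.)**.5)
def dot(p,c):
    u=proj(k,s2w(p));cv2.circle(im,(int(u[0]),int(u[1])),3,c,1)
for r in(0,.075,.109,.125):dot(leg(r,62),(255,255,0))
for y in(-.06,.05):dot(bow(1.36)*[1,0,1]+[0,y,0],(0,255,255))
cv2.imwrite("pics/w9.png",cv2.resize(im,(768,576)))
E
```

```text
[-0.09372342 -0.02213398  0.43309869]
[([-0.013, -0.06, 0.185], 0.96)] [-0.01180862 -0.065       0.16623118]
```

The recogniser puts the sleeve at x -13 mm, z 185 mm on its visible top, which agrees with 62°. I'm out of picture views, so I'll use numbers from here and return to the bow.

Call:
servo_tool([
  [[-0.03,0.12,0,0],[-0.07,0.25,0,0],[-0.12,0.4,0,0],[-0.17,0.55,0,0],[-0.22,0.7,0,0]],
])

```text
time: 19.65
eef_pos: [0.567, 0.1334, 0.4286]
tcp_rot: [-0.537, 0.46, 0.537, 0.46]
contact_force: [-0.1, 0.8, 0.0]
opening: 0.452
```

Call:
servo_tool([
  [[-0.03,0.12,0,0],[-0.06,0.25,0,0],[-0.1,0.38,0,0],[-0.14,0.48,0,0],[-0.16,0.53,0,0]],
])

```text
time: 20.15
eef_pos: [0.5512, 0.1858, 0.4294]
tcp_rot: [0.537, -0.46, -0.537, -0.46]
contact_force: [0.4, -0.2, -0.5]
opening: 0.448
```

```bash
python3 - <<'E'
from h import *;from plant import *
s=get_state();k=wristK(s,calibration("wrist"));im=read_camera("wrist");print(w2s(s["eef_pos"]),s["eef_pos"])
print([(w2s(d["at"]).round(3).tolist(),round(d["p"],2)) for d in recognise("wrist","hood_handle")])
for a in(1.28,1.32,1.36):print(a,[proj(k,s2w(bow(a)*[1,0,1]+[0,y,0])).round().tolist() for y in(-.06,-.005,.05)])
hsv=cv2.cvtColor(im,cv2.COLOR_BGR2HSV)
for r in(90,120,150,170,190):
    print(r,"".join("B" if (90<h<125 and S>110 and V>50) else ("." if V>110 else ("k" if V<60 else "-")) for h,S,V in hsv[r,160:360:3]))
E
```

```text
[ 0.03458686 -0.00332267  0.42939956] [0.55116651 0.1857575  0.42939956]
[([0.049, 0.022, 0.308], 0.85), ([0.044, 0.033, 0.146], 0.41)]
1.28 [[231.0, 256.0], [230.0, 192.0], [228.0, 121.0]]
1.32 [[241.0, 258.0], [241.0, 194.0], [240.0, 121.0]]
1.36 [[252.0, 260.0], [252.0, 195.0], [252.0, 121.0]]
90 kkkkkk-.-k---kkkkkkkkkkkk--BBBBBBBBBBBBBBBBBBBBB....BBBB--------kk-
120 kkkkkkk-.-k---kkk--kkkkkk--BBBBBkkkkBBBBBBBBBBBB...BBBB---.........
150 kk-kkkkk--kkkk-kkkkkkkkkk---kkkkkBBBBBBBBBBBBBB..B.BBBB--..........
170 kkkkkkkk-...........kkkkkkk-kkkkkBBBBBBBBBBBBBB..BBBBBk--..........
190 kkkkkkkkk..............-.-k-kkkkkBBBBBBBBBBBBBB..BBBBB.-...........
```

The bow is at column 251, as predicted for 1.36 rad. Descend, close.

Call:
servo_tool([
  [[0,0,-0.2,0],[0,0,-0.45,0],[0,0,-0.7,0],[0,0,-0.9,0],[0.01,-0.02,-1,0]],
])

```text
time: 20.75
eef_pos: [0.5519, 0.1821, 0.3267]
tcp_rot: [-0.536, 0.461, 0.538, 0.459]
contact_force: [-0.5, -0.3, -0.2]
opening: 0.453
```

Call:
servo_tool([
  [[0,0,0,0],[0,0,0,0],[0,0,0,0],[0,0,0,0],[0,0,0,0]],
], claw=-1, force=30)

```text
time: 21.25
eef_pos: [0.553, 0.1818, 0.3299]
tcp_rot: [0.538, -0.461, -0.536, -0.46]
contact_force: [1.3, -4.4, -2.6]
opening: 0.151
```

```bash
python3 - <<'E'
from h import *
A=[1.36,1.2,1.0,.85,.74,.69]
for a,b in zip(A,A[1:]):
    print(b,[((s2w(bow(x))-s2w(bow(a)))*10).round(2).tolist() for x in np.linspace(a,b,6)[1:]], s2w(bow(b)))
E
```

```text
1.2 [[0.01, -0.07, -0.03], [0.02, -0.14, -0.05], [0.03, -0.21, -0.09], [0.04, -0.28, -0.12], [0.05, -0.34, -0.15]] [0.55856878 0.14875117 0.33015845]
1.0 [[0.01, -0.08, -0.05], [0.02, -0.16, -0.1], [0.04, -0.24, -0.15], [0.05, -0.31, -0.21], [0.06, -0.39, -0.27]] [0.56452629 0.11010777 0.30353661]
0.85 [[0.01, -0.05, -0.05], [0.02, -0.1, -0.09], [0.02, -0.16, -0.14], [0.03, -0.2, -0.2], [0.04, -0.25, -0.25]] [0.56839933 0.08498528 0.2787514 ]
0.74 [[0.01, -0.03, -0.04], [0.01, -0.07, -0.08], [0.02, -0.1, -0.12], [0.02, -0.13, -0.16], [0.02, -0.16, -0.2]] [0.57085765 0.06903937 0.2583036 ]
0.69 [[0.0, -0.01, -0.02], [0.0, -0.03, -0.04], [0.01, -0.04, -0.06], [0.01, -0.05, -0.08], [0.01, -0.06, -0.1]] [0.57185872 0.0625459  0.24844886]
```

Call:
servo_tool([
  [[0.01,-0.07,-0.03],[0.02,-0.14,-0.05],[0.03,-0.21,-0.09],[0.04,-0.28,-0.12],[0.05,-0.34,-0.15]],
], force=45)

```text
invalid input
```

Call:
servo_tool([
  [[0.01,-0.07,-0.03,0],[0.02,-0.14,-0.05,0],[0.03,-0.21,-0.09,0],[0.04,-0.28,-0.12,0],[0.05,-0.34,-0.15,0]],
], force=45)

```text
time: 21.75
eef_pos: [0.5584, 0.1481, 0.315]
tcp_rot: [0.537, -0.46, -0.536, -0.461]
contact_force: [1.9, 0.7, 3.0]
opening: 0.147
```

Call:
servo_tool([
  [[0.01,-0.08,-0.05,0],[0.02,-0.16,-0.1,0],[0.04,-0.24,-0.15,0],[0.05,-0.31,-0.21,0],[0.06,-0.39,-0.27,0]],
])

```text
time: 22.25
eef_pos: [0.5645, 0.1091, 0.287]
tcp_rot: [0.537, -0.459, -0.536, -0.461]
contact_force: [6.7, 0.8, 1.2]
opening: 0.141
```

Call:
servo_tool([
  [[0.01,-0.05,-0.05,0],[0.02,-0.1,-0.09,0],[0.02,-0.16,-0.14,0],[0.03,-0.2,-0.2,0],[0.04,-0.25,-0.25,0]],
])

```text
time: 22.75
eef_pos: [0.5683, 0.084, 0.2619]
tcp_rot: [0.537, -0.46, -0.536, -0.461]
contact_force: [4.7, -0.4, 2.3]
opening: 0.145
```

Call:
servo_tool([
  [[0.01,-0.03,-0.04,0],[0.01,-0.07,-0.08,0],[0.02,-0.1,-0.12,0],[0.02,-0.13,-0.16,0],[0.02,-0.16,-0.2,0]],
])

```text
time: 23.25
eef_pos: [0.5707, 0.0686, 0.242]
tcp_rot: [0.537, -0.459, -0.536, -0.461]
contact_force: [7.9, -2.9, 2.3]
opening: 0.14
```

Call:
servo_tool([
  [[0,-0.01,-0.01,0],[0,-0.02,-0.02,0],[0,-0.02,-0.03,0],[0,-0.03,-0.04,0],[0,-0.03,-0.05,0]],
])

```text
time: 23.75
eef_pos: [0.5712, 0.0654, 0.2374]
tcp_rot: [0.538, -0.459, -0.535, -0.462]
contact_force: [8.8, -1.7, 2.2]
opening: 0.143
```

Call:
servo_tool([
  [[0,-0.01,-0.01,0],[0,-0.01,-0.02,0],[0,-0.02,-0.03,0],[0,-0.02,-0.04,0],[0,-0.03,-0.04,0]],
])

```text
time: 24.25
eef_pos: [0.5714, 0.0627, 0.2332]
tcp_rot: [0.538, -0.459, -0.535, -0.462]
contact_force: [11.4, 3.2, -1.3]
opening: 0.146
```

Call:
servo_tool([
  [[0,0,-0.01,0],[0,-0.01,-0.02,0],[0,-0.01,-0.03,0],[0,-0.02,-0.03,0],[0,-0.02,-0.03,0]],
])

```text
time: 24.75
eef_pos: [0.5716, 0.0618, 0.2317]
tcp_rot: [0.538, -0.458, -0.536, -0.463]
contact_force: [8.8, 4.0, 5.2]
opening: 0.144
```

```bash
python3 - <<'E'
from h import *;from plant import *
s=get_state();g=w2s(s["eef_pos"])+[0,0,.0156];print(s["contact_force"],"ang",np.arctan2(g[2]-.122,.11-g[0])+np.arctan2(.03,.235),np.hypot(g[2]-.122,.11-g[0]))
read_camera("scene")
k=calibration("scene");im=read_camera("scene")
# hood yellow stripe in scene -> angle
hsv=cv2.cvtColor(im,cv2.COLOR_BGR2HSV);cv2.imwrite("pics/sc2.png",im)
m=cv2.inRange(hsv,(18,120,80),(35,255,255));n,l,st,c=cv2.connectedComponentsWithStats(m)
print([(st[i].tolist()) for i in range(1,n) if st[i][4]>60])
k0=cv2.imread("pics/scene0.png");m=cv2.inRange(cv2.cvtColor(k0,cv2.COLOR_BGR2HSV),(18,120,80),(35,255,255));n,l,st,c=cv2.connectedComponentsWithStats(m);print("shut",[(st[i].tolist()) for i in range(1,n) if st[i][4]>60])
red=lambda i:cv2.connectedComponentsWithStats(cv2.inRange(cv2.cvtColor(i,cv2.COLOR_BGR2HSV),(172,130,60),(180,255,255))|cv2.inRange(cv2.cvtColor(i,cv2.COLOR_BGR2HSV),(0,130,60),(6,255,255)))
for i in(k0,im):
    n,l,st,c=red(i);print("red",[(c[j].round(1).tolist(),int(st[j][4])) for j in range(1,n) if st[j][4]>100])
E
```

```text
[8.76702453 4.02445234 5.21485373] ang 0.6845424912243083 0.2368674808804494
[[244, 11, 79, 35, 190], [425, 21, 79, 45, 986], [212, 38, 31, 13, 74], [373, 42, 51, 37, 732], [235, 127, 17, 17, 226], [206, 135, 12, 12, 95], [250, 179, 85, 64, 1068], [230, 288, 35, 35, 635]]
shut [[53, 0, 17, 25, 88], [376, 0, 135, 66, 1610], [257, 13, 65, 28, 165], [212, 33, 44, 18, 102], [364, 39, 65, 41, 1165], [235, 125, 19, 19, 253], [206, 135, 12, 12, 95], [237, 205, 79, 57, 804], [230, 288, 35, 35, 621]]
red [([325.8, 233.5], 780), ([416.7, 271.8], 104)]
red [([337.8, 221.2], 932), ([416.6, 271.9], 109)]
```

```bash
cat > ang.py <<'E'
from h import *;from plant import *
def red(i):
    h=cv2.cvtColor(i,cv2.COLOR_BGR2HSV);n,l,st,c=cv2.connectedComponentsWithStats(cv2.inRange(h,(172,130,60),(180,255,255))|cv2.inRange(h,(0,130,60),(6,255,255)))
    j=1+np.argmax(st[1:,4]);return c[j]
k=calibration("scene");i0=cv2.imread("pics/scene0.png");im=read_camera("scene");cv2.imwrite("pics/last.png",im)
d,y=least_squares(lambda q:proj(k,s2w(pt(0,q[0],-.001,q[1])))-red(i0),[.1,.05]).x
print("patch",d,y,"hood angle",[least_squares(lambda a:proj(k,s2w(pt(a[0],d,-.001,y)))-c,[.7]).x for c in(red(im),)],red(im))
E
python3 ang.py
```

```text
patch 0.10267772066971796 0.07235277192601063 hood angle [array([0.69659353])] [337.82618026 221.2027897 ]
```

The scene camera gives a hood angle of 0.697 rad, so it is standing on the prop. Release.

Call:
servo_tool([
  [[0,0,0,0],[0,0,0,0],[0,0,0,0],[0,0,0,0],[0,0,0,0]],
], claw=-0.1)

```text
time: 25.4
eef_pos: [0.5691, 0.0605, 0.2297]
tcp_rot: [-0.536, 0.461, 0.537, 0.46]
contact_force: [0.2, -0.0, 0.6]
opening: 0.45
```

Call:
servo_tool([
  [[0,0,0.08,0],[0,0,0.2,0],[0,0,0.4,0],[0,0,0.6,0],[0,0,0.8,0]],
])

```text
time: 25.9
eef_pos: [0.5698, 0.0607, 0.3127]
tcp_rot: [0.537, -0.46, -0.536, -0.461]
contact_force: [0.6, 0.3, 0.5]
opening: 0.456
```

Call:
servo_tool([
  [[0,0,0.2,0],[0,-0.1,0.4,0],[0,-0.2,0.6,0],[0,-0.3,0.7,0],[0,-0.4,0.7,0]],
])

```text
time: 26.4
eef_pos: [0.5702, 0.02, 0.3833]
tcp_rot: [0.538, -0.459, -0.535, -0.461]
contact_force: [-0.4, -0.4, -0.2]
opening: 0.455
```

```bash
python3 ang.py; python3 - <<'E'
from h import *;from plant import *
s=get_state();print(s["eef_pos"],s["contact_force"],s["time"])
for c in("scene","top","wrist"):
    read_camera(c)
    for q in("oil_can_mid","ferrule_bin_mid","spanner_mid","leg_grip"):print(c,q,[(np.round(d["at"],3).tolist(),w2s(d["at"]).round(3).tolist(),round(d["p"],2)) for d in recognise(c,q)][:1])
E
```

```text
patch 0.10267772066971796 0.07235277192601063 hood angle [array([0.69750627])] [337.85653105 221.22269807]
[0.56982629 0.0187135  0.38138448] [-0.51797582 -0.63137786 -1.18373337] 26.45
scene oil_can_mid [([0.408, -0.329, 0.072], [-0.453, 0.217, 0.072], 0.71)]
scene ferrule_bin_mid [([0.524, -0.377, 0.036], [-0.518, 0.109, 0.036], 0.83)]
scene spanner_mid [([0.652, -0.353, 0.003], [-0.514, -0.021, 0.003], 0.84)]
scene leg_grip []
top oil_can_mid [([0.396, -0.332, 0.1], [-0.453, 0.229, 0.1], 0.63)]
top ferrule_bin_mid [([0.525, -0.386, 0.024], [-0.526, 0.11, 0.024], 0.84)]
top spanner_mid [([0.653, -0.36, 0.005], [-0.52, -0.021, 0.005], 0.86)]
top leg_grip []
wrist oil_can_mid [([0.421, -0.334, 0.011], [-0.459, 0.205, 0.011], 0.57)]
wrist ferrule_bin_mid [([0.519, -0.316, 0.03], [-0.457, 0.105, 0.03], 0.58)]
wrist spanner_mid [([0.646, -0.326, 0.005], [-0.485, -0.019, 0.005], 0.89)]
wrist leg_grip [([0.625, 0.11, 0.107], [-0.051, -0.065, 0.107], 0.49)]
```

The hood stands at 0.70 rad with the arm clear, and the loose things haven't moved. Handing in.

```bash
python3 -c "
from plant import *
print(sign_off())"
```

```text
the job is handed in; nothing more can be done
None
```

The hood now stands on the locked prop leg with the gripper off it, and I handed the job in at about 26.5 s of the 64 s allowed.

- **Hood up:** I lifted it by the bow to its open stop, about 1.36 rad, and it stayed up by itself.
- **Prop leg:** The tool could not tilt, so I could not reach the sleeve from the bow side. I pressed one finger sideways on the leg bar about 50 mm from the pivot and swung the leg up past centre. The finger slipped on the first try. The retry pressed much harder than I meant, with up to about 80 N at the wrist against the 120 N limit. At the end of the swing the finger slipped past the leg once it was over centre. The sleeve then showed at 60–62°, which matches the stop.
- **Hood down:** I lowered it by the bow onto the prop, let go and backed off.

**Last checks:**
- After letting go, the scene camera read 0.698 rad for the hood, against the expected 0.70. It had read 0.697 just before release, so the hood did not sink.
- The force on the tool was near zero.
- In the scene and top cameras the spanner, oil bottle and bin were within a few millimetres of their starting places. The wrist camera's readings of them were up to about 60–70 mm off, which I took as poor depth.
- I did not touch the blade on any move.

**Not fully confirmed:** I had used all 12 picture views by then, so I judged the final state from measurements and did not see it. The only last reading of the sleeve was a weak one (p 0.49) that looked like the clevis. That the leg is still locked rests on the hood's angle.

On the first descent to the bow there was a brief, unexplained 18 N touch on the gripper.

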